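# Call the barista and hold the pump bottle over the cup

### The job

Press the call button on the counter fully down and let it come up again to call the barista, then turn the syrup carousel until the spout of the pump bottle is over the middle of the drip tray where the cup stands. Finish while gripping the carousel's top handle, holding it still there for the barista to pump; leave the cup, shaker, bottle and tub undisturbed.

Things in the scene. Friction and masses are not known exactly. Their poses are not given: they have to be found in the camera images.
- button_top (a point): Centre of the top face of the call button: a round white cap, 44 mm across, on a round black housing 60 mm across and 12 mm high fixed to the counter; the cap's top is 22 mm above the counter. It stands on the left or on the right of the carousel.
- button (a joint): Travel of the call button in m: 0 up, 0.006 fully down. A spring brings it up; the push starts at about 1.5 N and takes 5 N fully down.
- caddy: Fixed foot of the syrup carousel, a dark steel disc 150 mm across, 22 mm high. Origin on the turning axis at counter height, z up; x points to the middle of the black drip tray (70 by 100 mm, 10 mm high, centre 157 mm from the axis) on the foot's arm. Above it turns a white disc, 240 mm across, top at 36 mm, with four brown bottles fixed on it.
- handle (a point): The carousel's handle: a flat steel bar on top of the 12 mm middle column, turning with the carousel; 70 mm long, 16 thick, 36 high, its top 222 mm and underside 186 mm above the counter. Point: the bar's centre, on the turning axis; x along its length, towards the spout; y through its thickness. Grip it from above across the thickness; nothing else is as high. (The rules call it carousel_c0.)
- carousel (a joint): Angle of the carousel in rad, anticlockwise seen from above: 0 has the spout exactly over the middle of the drip tray, and so has every whole turn (6.283). It turns endlessly either way on a smooth bearing (friction about 0.05 N m) and stays where it is left.
- spout_tip (a point): Mouth of the pump bottle's spout, 157 mm from the turning axis, 144 mm above the counter; turns with the carousel. The four bottles are 64 mm across, 90 degrees apart, centres 78 mm from the axis: two flat-capped (tops at 142 mm), one short with a knobbed lid (133 mm), and the pump bottle, whose spout reaches out past the disc's rim (top at 172 mm).
- tray_centre (a point): Middle of the drip tray's top, 157 mm from the turning axis, 10 mm above the counter; the cup stands there.
- cup: Bystander: a loose white cup, 72 mm across and 85 mm high, standing on the middle of the drip tray; origin at the centre of its underside.
- shaker: Bystander: a loose steel cocktail shaker, 86 mm across and 175 mm high, on the other side of the carousel from the button; origin at the centre of its underside.
- spare: Bystander: a loose spare syrup bottle, 68 mm across and 190 mm high, beyond on the left; origin at the centre of its underside.
- tub: Bystander: a loose open grey tub, 110 by 130 mm and 70 mm high, beyond on the right; origin at the centre of its underside.
There are look-alikes about, which are no part of the job. Of the things that look like the part that bears button_top, take the one that is farthest to the robot's right at the start.

How it is judged:
By the outcome, as a careful person would: the job done as asked, in the order asked, and still so for the second after the job is handed in, while the arm keeps its last pose, push and grip.
It also fails if it takes over 64 s, if anything falls off the work surface, if the arm or the gripper's body presses on something with over 40 N, if the wrist force passes 120 N, or if a joint passes its speed limit or range.

### The arm

A 6-joint arm with a two-finger parallel gripper is mounted at the origin on the work surface. World frame = base frame: x ahead of the robot, y to its left, z up, the work surface at z = 0. Lengths are in m, angles in degrees, forces in N, time in s.
With the tool pointing down it reaches from about 0.25 to 0.725 m from the base axis. Payload 9.7 kg.
Tool frame: the origin (TCP) lies midway between the tips of the shut fingers; the grasp point (between the pads) lies 19 mm behind it; z points along the fingers, y is the line along which they close (so a half turn about z gives the same grasp; the last joint's range is limited). The gripper opens to 85 mm and grips with 20 to 120 N. Pads are 22 mm wide; open, the fingers measure 114 mm over their backs; the gripper's body (76 mm by 85 mm) begins 54 mm behind the grasp point. The pads swing forward as they close: fully open they stand 13 mm farther back than shut.
Start: joints at [65.718, 4.979, 10.078, 95.1, 0, 90], TCP at [0.226, 0.501, 0.231] pointing down, gripper open.
Joint ranges: [-179.16, 179.16], [-48.56, 103.87], [-65.8, 70.77], [-126.05, 130.52], [-82.76, 87.17], [-180, 180]. Speed limits (degrees/s): [127.2, 127.2, 147.25, 180, 180, 180].

### API

Orientations are given as [roll, pitch, yaw] about the fixed x, y, z axes, in that order (R = Rz(yaw) Ry(pitch) Rx(roll)).
In Python, from workcell import bot gives the robot as it stands.
- The arm moves only by the shell command python3 -m crank 'ROWS' [FORCE]. ROWS is JSON, a list of rows, each an object with "gripper": the finger opening in mm, from 0 to 85.4; "travel": the shift along the tool's x, y, z in mm, a list of three; "twist": the turn, a rotation vector about the tool's x, y, z in rad, a list of three. In form: [{"gripper": gripper, "travel": [tx, ty, tz], "twist": [rx, ry, rz]}, ...]. A call has 1 to 12 rows; each row shifts and turns the commanded pose from where the row before left it, along the tool's axes as they then stand; what a row does not reach is not made up. A row lasts 1/8 s, in which the tool goes at most 62.5 mm and 10.7 degrees, less where a joint would pass 70% of its speed; a pose out of reach is approached as far as the arm can. A call is refused whole if a number of a shift passes 62.5 or a number of a turn 0.188, either way. A call with a gripper value outside its range is refused whole. The fingers move at their own pace and stop on an object; FORCE is the grip in N (left out, the last holds). Time passes only in rows, so rows that do not move let the fingers close. It gives the time, the measured TCP pose, the force, the opening and the grip force at its end, in the units of the state.
- bot.get_obs(): the state, without advancing time (a new reading comes with each control period).
- bot.camera(name): name is "side" or "top"; returns the picture (400x640x3 uint8, red, green, blue); there is no depth.
- bot.calibration(name): a dict with "vfov" (degrees; the focal length in pixels is half the picture's height over the tangent of half this angle, whatever the lens; pixels are square), "cx", "cy" (the principal point, pixels), "k1" (the pictures are not rectified: a ray, as slopes to the right and down, at radius r is drawn at 1 + k1 r^2 times it, then the intrinsics apply), "camera_from_world" (4x4, takes a point from world to camera coordinates). Camera axes: x right, y down, z forward; pixel columns grow to the right and rows downward; lengths in m; the calibration is good to about 2 mm. A picture is of the moment at which its call begins. calibration takes no time and is no camera call.
- bot.job_done(): hands the job in; it is judged then, once.
The state is a dict: "time": time; "q": joint angles; "qd": joint speeds; "joint_efforts": joint torques, N m; "ee_pos": TCP position; "tcp_rot": TCP orientation; "wrist_force": force on the tool from outside, world axes, zero at the start; "torque": the same for the moment, N m; "opening": finger opening in m; "grasp_force": force on a finger pad.
Only numpy, scipy, OpenCV 4.12 (cv2) and the standard library are available. Lean on these libraries where they do the work, as an engineer would, in place of code of your own. Each camera call takes 0.05 s, during which the arm holds its last target. There are 200 camera calls.

## Working session

There is one attempt and no reset: what is moved stays moved. The work goes in short steps, Python scripts to look and compute and a shell command to move; the robot and the scene stay as the last step left them, time stands still between calls to the robot, and variables do not carry over. Pictures are saved under pics/ and viewed, at most 10 in all, crops included, and the job is handed in when it is done.

```bash
mkdir -p pics
cat > h.py <<'E'
import numpy as np,cv2
from workcell import bot
def cal(n):
    c=bot.calibration(n);f=200/np.tan(np.radians(c['vfov'])/2)
    return c,f,np.array(c['camera_from_world'])
def ray(n,u,v):
    c,f,T=cal(n);d=np.array([(u-c['cx'])/f,(v-c['cy'])/f]);s=d.copy()
    for _ in range(30): s=d/(1+c['k1']*(s@s))
    R=T[:3,:3];return -R.T@T[:3,3],R.T@np.array([s[0],s[1],1])
def onz(n,u,v,z):
    o,d=ray(n,u,v);return o+d*(z-o[2])/d[2]
def proj(n,p):
    c,f,T=cal(n);q=T[:3,:3]@np.array(p)+T[:3,3];s=q[:2]/q[2];s=s*(1+c['k1']*(s@s));return s*f+[c['cx'],c['cy']]
E
python3 - <<'E'
from h import *
for n in('side','top'):
    im=bot.camera(n)[:,:,::-1];cv2.imwrite(f'pics/{n}0.png',im)
    c,f,T=cal(n);print(n,c['vfov'],c['cx'],c['cy'],c['k1'],-T[:3,:3].T@T[:3,3],T[2,:3])
print(bot.get_obs())
E
```

```text
side 49.591339587653394 320.4832204498293 205.18784310977225 0.03834226216842548 [ 0.54520023 -0.89090145  1.01574889] [ 0.01398035  0.72633807 -0.68719543]
top 56.73851134271384 321.08310552786736 200.51005166313428 -0.049283469505030174 [0.39681227 0.05146336 1.15521915] [ 0.16643818 -0.02328546 -0.98577691]
{'time': 0.1, 'q': array([6.57170011e+01, 5.00763270e+00, 1.00397440e+01, 9.50981383e+01,
       5.93364385e-04, 9.00002988e+01]), 'qd': array([-0.06273943, -0.12536534,  0.16715921,  0.00440632, -0.01138019,
        0.06306234]), 'joint_efforts': array([-2.95785630e-04, -5.21564269e+01,  4.65653872e+01,  1.60597108e-02,
       -4.54405972e-05, -2.53651521e-06]), 'ee_pos': array([0.22610294, 0.50116611, 0.2306637 ]), 'tcp_rot': array([-1.79933973e+02, -5.93019665e-04,  1.55716702e+02]), 'wrist_force': array([0.1987368 , 0.04506929, 1.14297616]), 'torque': array([0.0270204 , 0.0217466 , 0.02074968]), 'grasp_force': 0.0, 'opening': 0.08576006874241277}
```

View pics/top0.png

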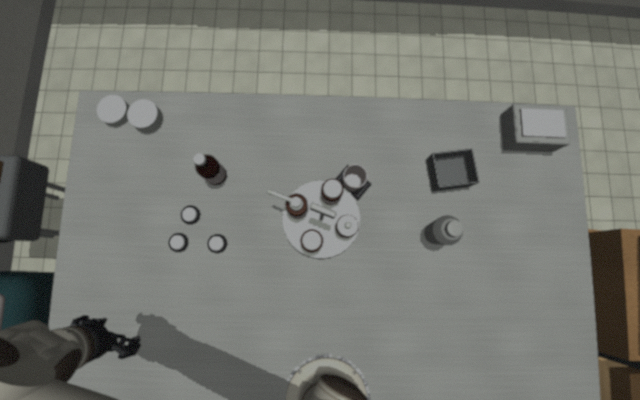

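View pics/side0.png

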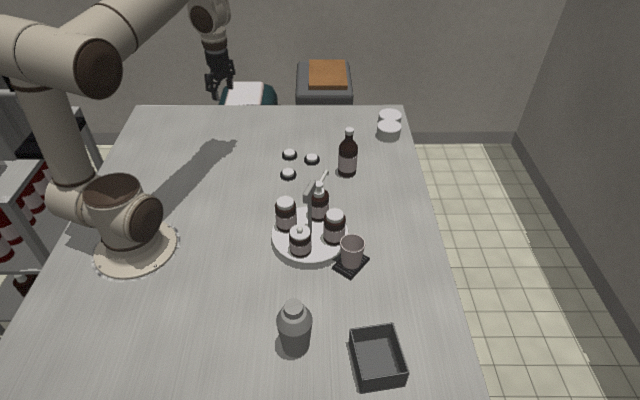

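Top view: three button look-alikes at (190,214), (178,242) and (217,243). The carousel is at about (321,218), with the spout pointing up-left, tip near (270,192), and the cup and tray at about (354,182). Other white round things are the cups at (112,109) and (143,114), and the bottle caps on the carousel. The farthest right of the three buttons is (217,243), so I check that one in a crop.

Run:
```python
from h import *
im=cv2.imread('pics/top0.png');s=cv2.imread('pics/side0.png')
cr=cv2.resize(im[150:275,160:385],(788,438),interpolation=cv2.INTER_CUBIC);cv2.imwrite('pics/crop1.png',cr)
cr=cv2.resize(s[140:285,255:385],(520,580),interpolation=cv2.INTER_CUBIC);cv2.imwrite('pics/crop2.png',cr)
g=im.min(2)
hsv=cv2.cvtColor(im,cv2.COLOR_BGR2HSV)
for x0,y0 in((190,214),(178,242),(217,243)):
    w=g[y0-14:y0+14,x0-14:x0+14];m=(w>165).astype(np.uint8);y,x=np.nonzero(m)
    u,v=x.mean()+x0-14,y.mean()+y0-14;print('btn',u,v,m.sum(),w.max(),onz('top',u,v,.022))
m=(cv2.inRange(g,160,255));m[:, :270]=0;m[:,375:]=0;m[:170]=0;m[275:]=0
c=max(cv2.findContours(m,0,1)[0],key=cv2.contourArea);e=cv2.fitEllipse(cv2.convexHull(c));print('disc',e,onz('top',*e[0],.036))
print(onz('top',321,218,.036),np.median(g[300:330,420:500]))
```

```text
btn nan nan 0 160 [nan nan nan]
btn nan nan 0 159 [nan nan nan]
btn nan nan 0 160 [nan nan nan]<stdin>:9: RuntimeWarning: Mean of empty slice.
  ret = ret.dtype.type(ret / rcount)
Traceback (most recent call last):
cv2.error: OpenCV(4.12.0) /io/opencv/modules/imgproc/src/shapedescr.cpp:361: error: (-201:Incorrect size of input array) There should be at least 5 points to fit the ellipse in function 'fitEllipseNoDirect'
```

View pics/crop1.png

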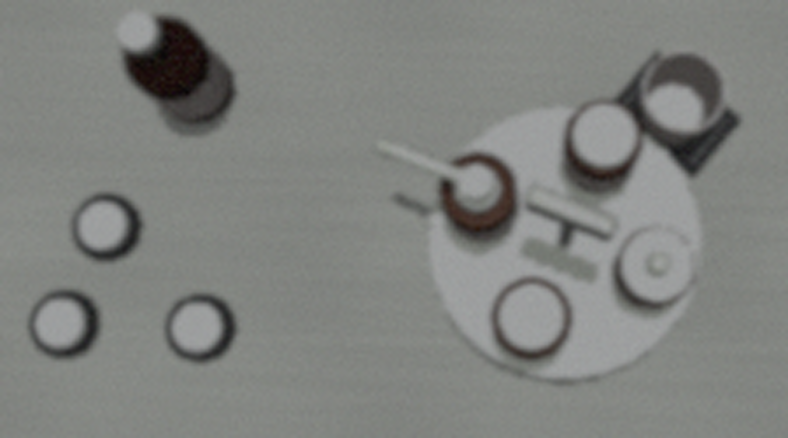

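View pics/crop2.png

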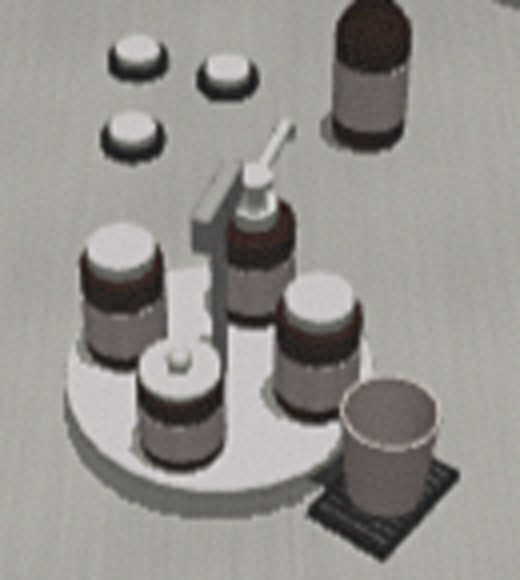

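The crop shows the chosen button at crop (200,327), which is image (217,243). It is the rightmost of three identical ones, a white cap on a black housing. The spout tip is at crop (380,146), the bar's top face is centred near (572,208), and the tray is at upper right around the cup.

Run:
```python
from h import *
im=cv2.imread('pics/top0.png');g=im.min(2)
P=lambda a,b,z:onz('top',a/3.502+159.6,b/3.504+149.6,z)
for x0,y0 in((190,214),(178,242),(217,243)):
    w=g[y0-14:y0+14,x0-14:x0+14];m=(w>130);m=m.astype(np.uint8)
    n,l,st,ce=cv2.connectedComponentsWithStats(m);k=l[14,14];u,v=ce[k]+[x0-14,y0-14];print('btn',u,v,st[k],onz('top',u,v,.022))
b=(g[120:290,260:390]>=138).astype(np.uint8);
c=max(cv2.findContours(b,0,1)[0],key=cv2.contourArea)+[260,120];h=cv2.convexHull(c)[:,0].astype(float)
w=np.array([onz('top',*p,.036)[:2] for p in h])
print(cv2.minEnclosingCircle(w.astype(np.float32)))
d=np.array([P(430,245,.036),P(702,245,.036),P(565,105,.036),P(565,381,.036)])
print('disc',d[:,:2], (d[0]+d[1])/2,(d[2]+d[3])/2)
print('handle ctr',P(572,208,.222))
print('bar line',P(535,194,.222),P(611,222,.222))
print('spout',P(380,147,.150))
print('tray corners',P(657,52,.01),P(740,118,.01),P(694,174,.01))
print('cup rim',P(681,95,.085))
print('spare',P(140,33,.19),'shaker',onz('top',451,229,.175))
q=[(120,245),(180,240),(178,317)]
print('bar top side', cal('side')[2][2])
# triangulate spout & bar centre with side crop
def tri(a,b):
    (o1,d1),(o2,d2)=a,b
    s=np.linalg.lstsq(np.c_[d1,-d2],o2-o1,rcond=None)[0];p,q=o1+s[0]*d1,o2+s[1]*d2
    return (p+q)/2,np.linalg.norm(p-q)
T=lambda a,b:ray('top',a/3.502+159.6,b/3.504+149.6)
S=lambda a,b:ray('side',a/4+254.6,b/4+139.6)
print('spout tri',tri(T(380,147),S(289,126)),'btn tri',tri(T(200,327),S(132,127)))
```

```text
btn 188.5503875968992 213.84496124031008 [  7   8  13  13 129] [0.53638895 0.43139589 0.022     ]
btn 176.45864661654136 241.7669172932331 [  6   8  14  13 133] [0.4500254  0.46170193 0.022     ]
btn 215.71014492753622 242.84782608695653 [  6   8  14  13 138] [0.4498342  0.34196107 0.022     ]
((0.5302194952964783, 0.02544989250600338), 0.12152975797653198)
disc [[ 0.52439886  0.14119114]
 [ 0.52996717 -0.09505507]
 [ 0.65149859  0.02682316]
 [ 0.41045486  0.02188212]] [0.52718301 0.02306804 0.036     ] [0.53097673 0.02435264 0.036     ]
handle ctr [0.5326751  0.02425637 0.222     ]
bar line [0.54230625 0.05139866 0.222     ] [ 0.52309586 -0.00428744  0.222     ]
spout [0.58791871 0.17426354 0.15      ]
tray corners [ 0.70919223 -0.05673835  0.01      ] [ 0.64962866 -0.13273313  0.01      ] [ 0.59705588 -0.09103464  0.01      ]
cup rim [ 0.65167637 -0.07038156  0.085     ]
spare [0.66462494 0.35739121 0.19      ] shaker [ 0.49326449 -0.32319666  0.175     ]
bar top side [ 0.01398035  0.72633807 -0.68719543  1.33749155]
spout tri (array([0.58571277, 0.17329333, 0.15684346]), np.float64(0.0017922983116442097)) btn tri (array([0.44898372, 0.33861103, 0.02273642]), np.float64(0.001350747170030084))
```

```bash
python3 -m crank '[{"gripper":0,"travel":[-45,-9,0],"twist":[0,0,0]},{"gripper":0,"travel":[-45,-9,0],"twist":[0,0,0]},{"gripper":0,"travel":[-45,-9,0],"twist":[0,0,0]},{"gripper":0,"travel":[-45,-9,0],"twist":[0,0,0]},{"gripper":0,"travel":[-45,-9,0],"twist":[0,0,0]},{"gripper":0,"travel":[-45,-9,0],"twist":[0,0,0]},{"gripper":0,"travel":[0,0,40],"twist":[0,0,0]},{"gripper":0,"travel":[0,0,40],"twist":[0,0,0]},{"gripper":0,"travel":[0,0,40],"twist":[0,0,0]},{"gripper":0,"travel":[0,0,40],"twist":[0,0,0]},{"gripper":0,"travel":[0,0,0],"twist":[0,0,0]},{"gripper":0,"travel":[0,0,0],"twist":[0,0,0]}]' 30
```

```text
time: 1.6
ee_pos: [0.4505, 0.3414, 0.0728]
tcp_rot: [179.9, 0.0, 155.7]
wrist_force: [-0.0, -0.4, 0.1]
opening: 0.0001
grasp_force: 0.0
```

```bash
python3 -m crank '[{"gripper":0,"travel":[0,0,25],"twist":[0,0,0]},{"gripper":0,"travel":[0,0,20],"twist":[0,0,0]},{"gripper":0,"travel":[0,0,4],"twist":[0,0,0]},{"gripper":0,"travel":[0,0,3],"twist":[0,0,0]},{"gripper":0,"travel":[0,0,2],"twist":[0,0,0]},{"gripper":0,"travel":[0,0,0],"twist":[0,0,0]},{"gripper":0,"travel":[0,0,0],"twist":[0,0,0]}]'; python3 -c "
from h import *
cv2.imwrite('pics/s1.png',cv2.resize(bot.camera('side')[130:210,240:360,::-1],(720,480)))"
```

```text
time: 2.48
ee_pos: [0.4507, 0.3416, 0.0181]
tcp_rot: [179.9, 0.1, 155.7]
wrist_force: [2.1, 1.8, 3.7]
opening: -0.0001
grasp_force: 1.8
```

View pics/s1.png

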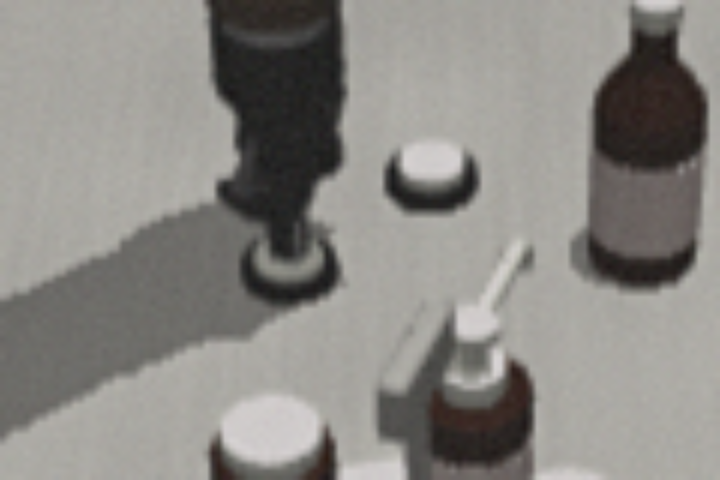

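The fingertips are on the cap of the chosen button, crop (290,255), with the force rising as the spring predicts. I press on to the stop, in small steps.

```bash
python3 -m crank '[{"gripper":0,"travel":[0,0,1.5],"twist":[0,0,0]},{"gripper":0,"travel":[0,0,1],"twist":[0,0,0]},{"gripper":0,"travel":[0,0,1],"twist":[0,0,0]},{"gripper":0,"travel":[0,0,0],"twist":[0,0,0]},{"gripper":0,"travel":[0,0,0],"twist":[0,0,0]}]'
```

```text
time: 3.15
ee_pos: [0.4508, 0.3416, 0.0158]
tcp_rot: [179.9, 0.1, 155.7]
wrist_force: [-0.9, -0.5, 17.6]
opening: 0.0004
grasp_force: 8.9
```

```bash
python3 -m crank '[{"gripper":0,"travel":[0,0,-10],"twist":[0,0,0]},{"gripper":0,"travel":[0,0,-40],"twist":[0,0,0]},{"gripper":0,"travel":[0,0,-45],"twist":[0,0,0]},{"gripper":0,"travel":[0,0,-45],"twist":[0,0,0]},{"gripper":60,"travel":[0,0,-45],"twist":[0,0,0]},{"gripper":60,"travel":[0,0,-45],"twist":[0,0,0]},{"gripper":60,"travel":[0,0,-45],"twist":[0,0,0]},{"gripper":60,"travel":[0,0,0],"twist":[0,0,-0.15]},{"gripper":60,"travel":[0,0,0],"twist":[0,0,-0.15]},{"gripper":60,"travel":[0,0,0],"twist":[0,0,0]},{"gripper":60,"travel":[0,0,0],"twist":[0,0,0]}]'; python3 -c "
from h import *
print(bot.get_obs()['q'])
cv2.imwrite('pics/t2.png',cv2.resize(bot.camera('top')[150:275,160:385,::-1],(788,438),interpolation=cv2.INTER_CUBIC))"
```

```text
time: 4.53
ee_pos: [0.4499, 0.3409, 0.2883]
tcp_rot: [-179.9, -0.1, 172.7]
wrist_force: [-0.2, 0.2, 0.3]
opening: 0.0599
grasp_force: 0.0
[ 3.71549545e+01  8.88068689e+00  2.08049308e+01  1.01999574e+02
 -1.77836296e-03  4.44363858e+01]
```

View pics/t2.png

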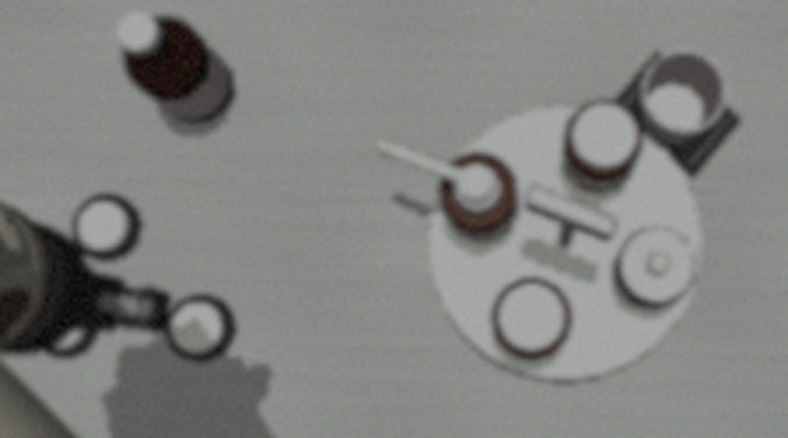

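```bash
python3 -m crank '[{"gripper":60,"travel":[0,0,0],"twist":[0,0,-0.151]},{"gripper":60,"travel":[0,0,0],"twist":[0,0,-0.151]},{"gripper":60,"travel":[0,0,0],"twist":[0,0,-0.151]},{"gripper":60,"travel":[0,0,0],"twist":[0,0,-0.151]},{"gripper":60,"travel":[0,0,0],"twist":[0,0,-0.151]},{"gripper":60,"travel":[0,0,0],"twist":[0,0,-0.151]},{"gripper":60,"travel":[0,0,0],"twist":[0,0,-0.151]},{"gripper":60,"travel":[0,0,0],"twist":[0,0,-0.151]},{"gripper":60,"travel":[0,0,0],"twist":[0,0,-0.151]},{"gripper":60,"travel":[0,0,0],"twist":[0,0,0]}]'; python3 -m crank '[{"gripper":60,"travel":[45,-30,0],"twist":[0,0,0]},{"gripper":60,"travel":[45,-30,0],"twist":[0,0,0]},{"gripper":60,"travel":[45,-30,0],"twist":[0,0,0]},{"gripper":60,"travel":[45,-30,0],"twist":[0,0,0]},{"gripper":60,"travel":[45,-30,0],"twist":[0,0,0]},{"gripper":60,"travel":[45,-30,0],"twist":[0,0,0]},{"gripper":60,"travel":[0,0,0],"twist":[0,0,0]},{"gripper":60,"travel":[0,0,0],"twist":[0,0,0]}]'; python3 -c "
from h import *
o=bot.get_obs();print(o['q']);y=np.radians(o['tcp_rot'][2]);d=np.array([.5315,.0245])-o['ee_pos'][:2]
print('tool shift',1e3*d@[np.cos(y),np.sin(y)],1e3*d@[np.sin(y),-np.cos(y)])
cv2.imwrite('pics/s3.png',cv2.resize(bot.camera('side')[130:290,230:390,::-1],(600,600),interpolation=cv2.INTER_CUBIC))"
```

```text
time: 5.82
ee_pos: [0.45, 0.341, 0.2887]
tcp_rot: [180.0, -0.0, -109.4]
wrist_force: [-0.5, -0.2, -0.5]
opening: 0.0604
grasp_force: 0.0
time: 6.82
ee_pos: [0.531, 0.0269, 0.2887]
tcp_rot: [180.0, 0.0, -109.4]
wrist_force: [0.4, 0.1, 0.5]
opening: 0.0596
grasp_force: 0.0
[ 2.89376645e+00  4.19123268e+00  1.57150582e+01  1.01544423e+02
  1.49168877e-02 -6.76725799e+01]
tool shift 2.1106244688490614 -1.2778403382484234
```

View pics/s3.png

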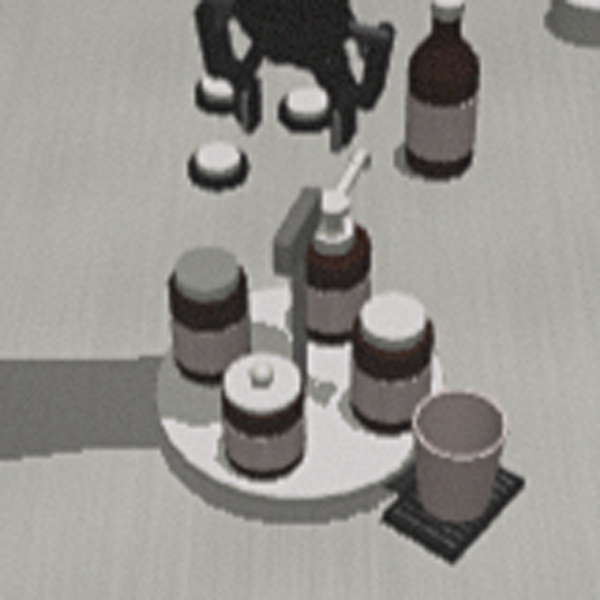

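The open fingers straddle the bar from above and are aligned, and the pressed button (crop (218,160)) is up again. Lower and grip.

```bash
python3 -m crank '[{"gripper":60,"travel":[2,-1.5,30],"twist":[0,0,0]},{"gripper":60,"travel":[0,0,30],"twist":[0,0,0]},{"gripper":60,"travel":[0,0,25],"twist":[0,0,0]},{"gripper":60,"travel":[0,0,16],"twist":[0,0,0]},{"gripper":60,"travel":[0,0,0],"twist":[0,0,0]}]' && python3 -m crank '[{"gripper":8,"travel":[0,0,0],"twist":[0,0,0]},{"gripper":8,"travel":[0,0,0],"twist":[0,0,0]},{"gripper":8,"travel":[0,0,0],"twist":[0,0,0]},{"gripper":8,"travel":[0,0,0],"twist":[0,0,0]},{"gripper":8,"travel":[0,0,0],"twist":[0,0,0]},{"gripper":8,"travel":[0,0,0],"twist":[0,0,0]}]' 50
```

```text
time: 7.5
ee_pos: [0.5314, 0.0253, 0.1871]
tcp_rot: [179.9, -0.0, -109.2]
wrist_force: [0.1, -0.5, 0.4]
opening: 0.0599
grasp_force: 0.0
time: 8.25
ee_pos: [0.5307, 0.025, 0.189]
tcp_rot: [179.9, 0.0, -109.2]
wrist_force: [-9.8, 3.2, 7.2]
opening: 0.015
grasp_force: 52.7
```

```bash
python3 -m crank '[{"gripper":8,"travel":[0,0.8,0],"twist":[0,0,0.03]},{"gripper":8,"travel":[0,0,0],"twist":[0,0,0.06]},{"gripper":8,"travel":[0,0,0],"twist":[0,0,0.09]},{"gripper":8,"travel":[0,0,0],"twist":[0,0,0.09]},{"gripper":8,"travel":[0,0,0],"twist":[0,0,0.09]},{"gripper":8,"travel":[0,0,0],"twist":[0,0,0.09]},{"gripper":8,"travel":[0,0,0],"twist":[0,0,0.09]},{"gripper":8,"travel":[0,0,0],"twist":[0,0,0.09]},{"gripper":8,"travel":[0,0,0],"twist":[0,0,0.09]},{"gripper":8,"travel":[0,0,0],"twist":[0,0,0.09]},{"gripper":8,"travel":[0,0,0],"twist":[0,0,0.09]},{"gripper":8,"travel":[0,0,0],"twist":[0,0,0.09]}]' && python3 -m crank '[{"gripper":8,"travel":[0,0,0],"twist":[0,0,0.09]},{"gripper":8,"travel":[0,0,0],"twist":[0,0,0.09]},{"gripper":8,"travel":[0,0,0],"twist":[0,0,0.09]},{"gripper":8,"travel":[0,0,0],"twist":[0,0,0.09]},{"gripper":8,"travel":[0,0,0],"twist":[0,0,0.09]},{"gripper":8,"travel":[0,0,0],"twist":[0,0,0.09]},{"gripper":8,"travel":[0,0,0],"twist":[0,0,0.09]},{"gripper":8,"travel":[0,0,0],"twist":[0,0,0.06]},{"gripper":8,"travel":[0,0,0],"twist":[0,0,0.03]},{"gripper":8,"travel":[0,0,0],"twist":[0,0,0]},{"gripper":8,"travel":[0,0,0],"twist":[0,0,0]}]'; python3 -c "
from h import *
s=bot.camera('side');t=bot.camera('top')
cv2.imwrite('pics/s4f.png',s[:,:,::-1]);cv2.imwrite('pics/t4f.png',t[:,:,::-1])
a=cv2.resize(s[170:290,255:405,::-1],(750,600),interpolation=cv2.INTER_CUBIC)
b=cv2.resize(t[140:260,270:420,::-1],(750,600),interpolation=cv2.INTER_CUBIC)
cv2.imwrite('pics/s4.png',a);cv2.imwrite('pics/t4.png',b)"
```

```text
time: 9.75
ee_pos: [0.5295, 0.0263, 0.189]
tcp_rot: [179.8, -0.1, -166.0]
wrist_force: [-12.4, 11.5, 8.3]
opening: 0.0152
grasp_force: 52.7
time: 11.12
ee_pos: [0.5296, 0.0276, 0.189]
tcp_rot: [179.8, -0.2, 152.9]
wrist_force: [-12.8, 18.8, 8.1]
opening: 0.0152
grasp_force: 52.6
```

View pics/s4.png

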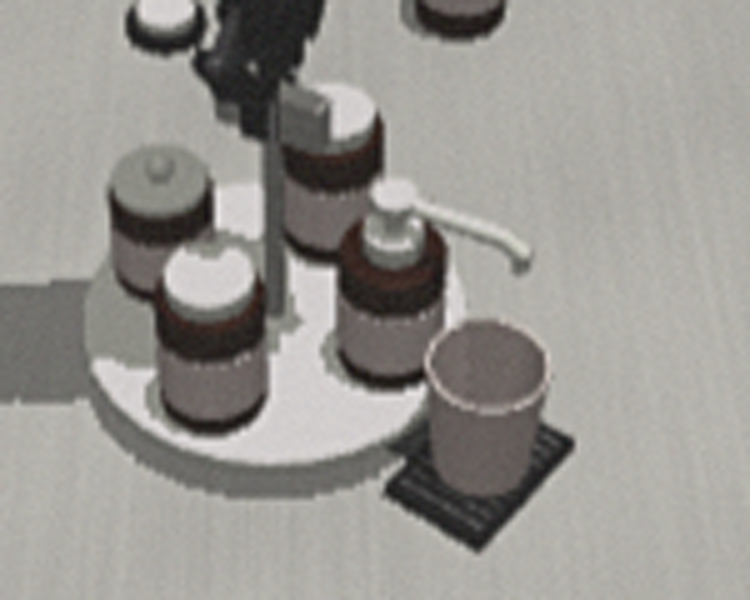

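View pics/t4.png

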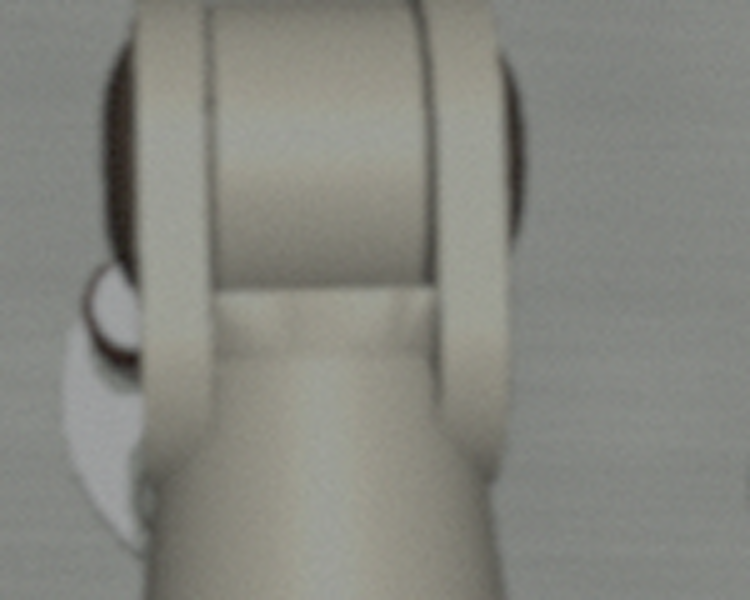

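The side view shows the spout mouth at crop (520,265), about 12° short of being over the tray, whose corners are at (385,490), (478,550) and (575,442). The grip is flush and the arm hides the carousel in the top view.

Run:
```python
from h import *
S=lambda a,b,z:onz('side',254.6+a/5,169.6+b/5,z)[:2]
A=[];B=[]
for x,y,w in((.5307,.025,-109.2),(.5295,.0263,-166),(.5296,.0276,152.9)):
    c,s=np.cos(np.radians(w)),np.sin(np.radians(w));A+=[[1,0,c,s],[0,1,s,-c]];B+=[x,y]
r=np.linalg.lstsq(np.array(A),np.array(B),rcond=None);print('axis from turning',r[0],r[1])
L,Bo,R=S(385,490,.01),S(478,550,.01),S(577,442,.01);print('tray side',(L+R)/2,np.degrees(np.arctan2(*(Bo-L)[::-1])),np.degrees(np.arctan2(*(R-Bo)[::-1]))-90,np.linalg.norm(Bo-L),np.linalg.norm(R-Bo))
sp=S(521,268,.144);print('spout',sp)
# disc from side: ellipse extremes on z=.036
for n,pts in(('disc',[S(84,330,.036),S(468,330,.036)]),):print(n,pts)
print('cup rim side',S(488,366,.095))
t=(L+R)/2
for ax in(np.array([.531,.0245]),np.array([.5295,.026]),r[0][:2]):
    a=lambda p:np.degrees(np.arctan2(*(p-ax)[::-1]))
    print(ax,'spout',a(sp),np.hypot(*(sp-ax)),'tray',a(t),a(np.array([.653,-.074])),np.hypot(*(t-ax)))
# tray in first top picture
im=cv2.imread('pics/top0.png')
m=cv2.inRange(im[150:210,320:385].max(2),0,70)
y,x=np.nonzero(m);w=np.array([onz('top',a+320,b+150,.01)[:2] for a,b in zip(x,y)],np.float32)
k=w[np.hypot(*(w-[.653,-.074]).T)<.075];print(len(k),cv2.minAreaRect(k*1000))
```

```text
axis from turning [ 5.31287259e-01  2.67792579e-02  1.86647879e-03 -3.37256628e-05] [4.34301602e-10]
tray side [ 0.65273739 -0.07668696] -40.14210348074293 -39.17157563392145 0.06773990048158969 0.10192451802900188
spout [ 0.66952977 -0.04385399]
disc [array([0.4130652 , 0.01028315]), array([0.64828349, 0.00836712])]
cup rim side [ 0.65175095 -0.07349643]
[0.531  0.0245] spout -26.262864522350366 0.15447577240537794 tray -39.73303656040907 -38.91661032710818 0.15829969036460265
[0.5295 0.026 ] spout -26.512362014265907 0.1564861512558004 tray -39.80258982471685 -38.99766642858373 0.16041217224950835
[0.53128726 0.02677926] spout -27.064182917452893 0.15524189734605287 tray -40.42845682509938 -39.625066167797236 0.15954745851721264
302 ((649.37109375, -73.86854553222656), (103.81444549560547, 105.56356048583984), 1.4396244287490845)
```

```bash
python3 -m crank '[{"gripper":8,"travel":[1,0.5,0],"twist":[0,0,0.03]},{"gripper":8,"travel":[0.8,0.4,0],"twist":[0,0,0.05]},{"gripper":8,"travel":[0,0,0],"twist":[0,0,0.05]},{"gripper":8,"travel":[0,0,0],"twist":[0,0,0.05]},{"gripper":8,"travel":[0,0,0],"twist":[0,0,0.034]},{"gripper":8,"travel":[0,0,0],"twist":[0,0,0]},{"gripper":8,"travel":[0,0,0],"twist":[0,0,0]},{"gripper":8,"travel":[0,0,0],"twist":[0,0,0]}]'; python3 -c "
from h import *
s=bot.camera('side')
o=bot.get_obs();print(o['tcp_rot'],o['torque'],o['wrist_force'])
print('goal px in crop',(proj('side',[.653,-.0755,.144])-[254.6,169.6])*5)
cv2.imwrite('pics/s5f.png',s[:,:,::-1])
cv2.imwrite('pics/s5.png',cv2.resize(s[170:290,255:405,::-1],(750,600),interpolation=cv2.INTER_CUBIC))"
```

```text
time: 12.22
ee_pos: [0.5299, 0.0279, 0.189]
tcp_rot: [179.8, -0.1, 140.6]
wrist_force: [-3.0, 11.0, 3.8]
opening: 0.0156
grasp_force: 52.3
[ 1.79828221e+02 -7.92724024e-02  1.40597529e+02] [1.61925686 0.63282348 0.03703522] [-3.98478485  9.9596593   4.87056646]
goal px in crop [495.50149663 309.3793439 ]
```

View pics/s5.png

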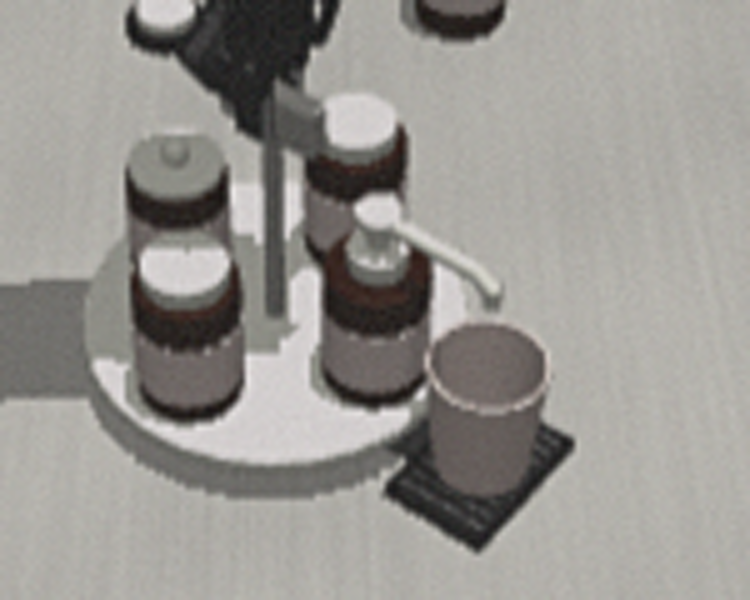

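The spout mouth is at crop (492,304), over the cup. The computed goal is (495,309), so what remains is about 0.5°. I trim it, ease the side load and check that it is still.

```bash
python3 -m crank '[{"gripper":8,"travel":[0.9,0.5,0],"twist":[0,0,0.008]},{"gripper":8,"travel":[0,0,0],"twist":[0,0,0]},{"gripper":8,"travel":[0,0,0],"twist":[0,0,0]},{"gripper":8,"travel":[0,0,0],"twist":[0,0,0]},{"gripper":8,"travel":[0,0,0],"twist":[0,0,0]},{"gripper":8,"travel":[0,0,0],"twist":[0,0,0]},{"gripper":8,"travel":[0,0,0],"twist":[0,0,0]},{"gripper":8,"travel":[0,0,0],"twist":[0,0,0]}]'; python3 -c "
from h import *
print(np.abs(bot.get_obs()['qd']).max())
S=lambda a,b,z:onz('side',254.6+a/5,169.6+b/5,z)[:2]
ax=np.array([.5305,.0255])
for p in(S(492,305,.144),S(488,366,.095)):print(p,np.degrees(np.arctan2(*(p-ax)[::-1])))"
```

```text
time: 13.28
ee_pos: [0.5299, 0.028, 0.189]
tcp_rot: [179.9, 0.0, 140.1]
wrist_force: [-1.1, 5.7, 5.9]
opening: 0.0153
grasp_force: 52.6
0.0956154995985345
[ 0.65129664 -0.07218303] -38.96097438245142
[ 0.65175095 -0.07349643] -39.23023015413483
```

```bash
python3 -c "
from workcell import bot
print(bot.job_done())"
```

```text
the job is handed in; nothing more can be done
None
```

I pressed the rightmost of the three buttons fully down and it came back up. I then turned the carousel so the spout is over the middle of the drip tray, within about 0.5° by camera estimate, and handed the job in at about 13 s with the handle gripped and still.

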